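# Pack the wheel-care bin

### The job

Pack the wheel kit into the inserts of the grey tilt-out bin: lay the red tyre pressure gauge flat, dial up, in the green insert, stand the yellow-sleeved and the blue-sleeved lug sockets upright in the black insert, square end up as they stand now, and lay the blue wheel brush flat in the white insert, bristles down. Each must rest on the floor of its insert. Leave the red torch, the blue squeegee and the bare steel socket where they are.

Things in the scene. Friction and masses are not known exactly. Their poses are not given: they have to be found in the camera images.
- gauge: Red plastic tyre gauge lying flat, round white dial on top, brass nozzle; 130 mm long (x -65 to +65). Handle x -65 to +10, 28 mm wide (y), 24 high; dial head 46 mm across, 28 high, centred at x = +30; nozzle end x = +65. Grip the handle across y near x = -8. 0.12 kg nominal. Origin: mid-length, at the underside; x along its length, z up.
- brush: Blue plastic wheel brush lying on its rigid black bristles; 130 mm long (x -65 to +65). Handle x -65 to +10, 24 mm wide (y), 26 high; head x +9 to +65, 42 mm wide over the bristles, 36 high. Grip the handle across y near x = -6. 0.11 kg nominal. Origin: mid-length, at the underside; x along its length, z up.
- socket_yellow: Stainless lug wrench socket with a yellow plastic sleeve, standing upright, square drive hole up. Sleeve 34 mm in diameter from 5 to 45 mm height, steel neck 25 mm in diameter above to 55 mm. Origin: centre of its foot, z up. 0.16 kg nominal.
- socket_blue: Stainless lug wrench socket with a blue plastic sleeve, standing upright, square drive hole up. Sleeve 30 mm in diameter from 5 to 40 mm height, steel neck 21 mm in diameter above to 50 mm. Origin: centre of its foot, z up. 0.16 kg nominal.
- insert_green: Green insert tray in the fixed grey bin: 98 (own x) by 156 (own y) by 25 mm high outside, 92 by 150 inside, walls and floor 3 mm. Origin: centre of its underside, 4 mm above the work surface. The bin around the row of inserts: 312 by 166 mm outside, 4 mm walls, 40 mm high; at its far end two black pivot cheeks 50 mm high stand up to 98 mm either side of its long centre line.
- insert_black: Black insert tray in the fixed grey bin: 98 (own x) by 156 (own y) by 25 mm high outside, 92 by 150 inside, walls and floor 3 mm. Origin: centre of its underside, 4 mm above the work surface. The three inserts, all alike but for colour, form a row along own x, 100 mm apart, in any order.
- insert_white: White insert tray in the fixed grey bin: 98 (own x) by 156 (own y) by 25 mm high outside, 92 by 150 inside, walls and floor 3 mm. Origin: centre of its underside, 4 mm above the work surface. The three inserts, all alike but for colour, form a row along own x, 100 mm apart, in any order.
- torch: Look-alike, to be left alone: red plastic torch with a black lens rim and a black switch on top, no dial, about 129 mm long, 44 mm wide, 32 mm high. Origin: mid-length, at the underside; x along its length, z up.
- squeegee: Look-alike, to be left alone: blue plastic T-shaped window squeegee with a black rubber blade across its end, 130 mm long, 64 mm wide at the blade, 26 mm high. Origin: mid-length, at the underside; x along its length, z up.
- socket_bare: Look-alike, to be left alone: bare steel socket without any coloured sleeve, standing upright, 32 mm in diameter, 52 mm high. Origin: centre of its foot, z up.
There are look-alikes about, which are no part of the job. What is meant by the insert_black is not brown, and is the smaller of those in its own colour.

How it is judged:
By the outcome, as a careful person would: the job done as asked, in the order asked, and still so for the second after the job is handed in, with the robot touching nothing.
It also fails if it takes over 106 s, if anything falls off the work surface, if the arm or the gripper's body presses on something with over 40 N, if the wrist force passes 120 N, or if a joint passes its speed limit or range.

### The arm

A 7-joint arm with a two-finger parallel gripper is mounted at the origin on the work surface. World frame = base frame: x ahead of the robot, y to its left, z up, the work surface at z = 0. Lengths are in m, angles in rad, forces in N, time in s.
With the tool pointing down it reaches from about 0.425 to 0.8 m from the base axis. Payload 8.3 kg.
Tool frame: the origin (TCP) lies midway between the tips of the shut fingers; the grasp point (between the pads) lies 19 mm behind it; z points along the fingers, y is the line along which they close (so a half turn about z gives the same grasp; the last joint's range is limited). The gripper opens to 85 mm and grips with 20 to 120 N. Pads are 22 mm wide; open, the fingers measure 114 mm over their backs; the gripper's body (76 mm by 85 mm) begins 54 mm behind the grasp point. The pads swing forward as they close: fully open they stand 13 mm farther back than shut.
Start: joints at [1.078, 0.383, 0.016, 1.37, -0.006, 1.388, -0.046], TCP at [0.26, -0.568, 0.231] pointing down, gripper open.
Joint ranges: [-2.95, 2.95], [-0.25, 2.06], [-1.52, 1.56], [0.18, 2.33], [-1.44, 4.58], [0.02, 2.06], [-3.01, 3.01]. Speed limits (rad/s): [2.39, 2.39, 3.01, 3.01, 3.14, 3.14, 3.14].

### API

Orientations are given as [roll, pitch, yaw] about the fixed x, y, z axes, in that order (R = Rz(yaw) Ry(pitch) Rx(roll)).
In Python, from cell import readout, vision, r gives the robot as it stands. The module is installed in compiled form; this text tells all that it offers.
- The arm moves only by the shell command python3 -m inch 'ROWS' [OPENING]. ROWS is a JSON object whose key "rows" holds a list of rows, 1 to 8 of them, each of 6 numbers: dx, dy, dz in fractions of the full range, 1 being 1 m, then a rotation vector rx, ry, rz in shares of 90 degrees (1.0 is 90 degrees); each row is the pose to reach, as a shift and turn from the pose commanded when the command began, along the tool's axes at that moment; what a row does not reach only later rows make up. A row lasts 1/10 s, in which the tool goes at most 0.05 m and 0.15 rad, less where a joint would pass 70% of its speed; a pose out of reach is approached as far as the arm can. OPENING is the opening from 0.0 (shut) to 1.0 (fully open), set as the command begins (- or left out keeps the last). The fingers move at their own pace and stop on an object; the grip force is fixed at half the most. Time passes only in rows, so rows that do not move let the fingers close. It prints the time, the measured TCP pose, the force, the opening and the grip force at its end. No shift or turn number may pass 1 either way. Input that does not fit is refused with a message, and nothing moves.
- readout.get_state(): the state, without advancing time (a new reading comes with each control period).
- vision.camera(name): name is "scene" or "top"; returns the picture (420x560x3 uint8, red, green, blue); there is no depth.
- vision.calibration(name): a dict with "intrinsics" (3x3 intrinsics, pixels), "dist_coeffs" ([k1, k2, p1, p2, k3] as OpenCV has them; the pictures are not rectified), "T" (4x4, takes a point from camera to world coordinates). Camera axes: x right, y down, z forward; pixel columns grow to the right and rows downward; lengths in m; the calibration is good to about 2 mm. A picture is of the moment at which its call begins. calibration takes no time and is no camera call.
- r.close_job(): hands the job in; it is judged then, once.
Trained networks look in the newest picture that a camera, given by its name, has taken for a name from the list of things; names that differ only in an ending like _2 or _b are one class to them, and where a whole thing is asked for, a point or a joint stands for the part that bears it (a point fixed in the world has none). Each returns a list of dicts, best first, with "p" (0 to 1); they miss things now and then, are a little off and sometimes report something else, mostly with a low value. They report only what shows in the picture. A call takes as long as a camera call. They do not tell look-alikes from the thing itself.
- vision.boxes_of(query, camera): "bbox" ([left, top, right, bottom] in pixels, round what is visible of it).
- vision.outline_of(query, camera): "region" (420x560 bool, what is visible of it) and "bbox" ([left, top, right, bottom] in pixels, round what is visible of it).
- vision.pinpoint(query, camera): "centre" ([row, column] in pixels: a listed point, or the origin of a listed thing).
The state is a dict: "time": time; "joints": joint angles; "joint_velocities": joint speeds; "tau": joint torques, N m; "position": TCP position; "ee_rot": TCP orientation; "force": force on the tool from outside, world axes, zero at the start; "ft_torque": the same for the moment, N m; "grip_width": opening from 0.0 (shut) to 1.0 (fully open); "grip_force": force on a finger pad.
Only numpy, scipy, OpenCV 4.12 (cv2) and the standard library are available. Lean on these libraries where they do the work, as an engineer would, in place of code of your own. Each camera call takes 0.05 s, during which the arm holds its last target. There are 200 camera calls.

## Working session

There is one attempt and no reset: what is moved stays moved. The work goes in short steps, Python scripts to look and compute and a shell command to move; the robot and the scene stay as the last step left them, time stands still between calls to the robot, and variables do not carry over. Pictures are saved under pics/ and viewed, at most 14 in all, crops included, and the job is handed in when it is done.

```bash
mkdir -p pics; python3 - <<'E'
from cell import readout, vision, r
import cv2
for n in ("scene","top"):
    im=vision.camera(n); cv2.imwrite(f"pics/{n}0.png",im[:,:,::-1])
    c=vision.calibration(n); print(n,c["intrinsics"],c["dist_coeffs"],c["T"])
s=readout.get_state(); print({k:s[k] for k in("time","position","ee_rot","grip_width","force")})
E
```

```text
scene [[404.24345041   0.         281.03940939]
 [  0.         404.24345041 210.02107376]
 [  0.           0.           1.        ]] [0.0019739 0.        0.        0.        0.       ] [[-0.05483357  0.76191988 -0.64534594  1.10451475]
 [ 0.99838112  0.05161992 -0.02388572  0.01988426]
 [ 0.01511371 -0.64561094 -0.76351692  0.82398222]
 [ 0.          0.          0.          1.        ]]
top [[447.11846503   0.         280.88239609]
 [  0.         447.11846503 205.34534739]
 [  0.           0.           1.        ]] [-0.04914594  0.          0.          0.          0.        ] [[-2.25522349e-02 -9.76574450e-01  2.13994722e-01  1.24958904e-01]
 [-9.99736941e-01  2.29236024e-02 -7.46270466e-04 -9.60756609e-03]
 [-4.17674127e-03 -2.13955259e-01 -9.76834531e-01  1.46993949e+00]
 [ 0.00000000e+00  0.00000000e+00  0.00000000e+00  1.00000000e+00]]
{'time': 0.1, 'position': array([ 0.26027249, -0.56774253,  0.2303694 ]), 'ee_rot': array([-3.13984655e+00,  2.54824950e-05,  4.29830636e-01]), 'grip_width': 0.9999427969679182, 'force': array([-0.43661505,  0.33104879,  0.06469134])}
```

View pics/top0.png

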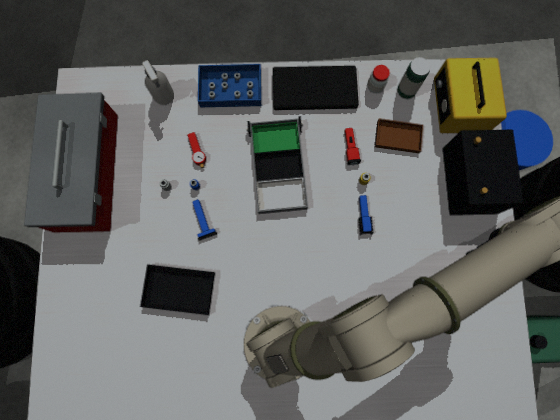

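View pics/scene0.png

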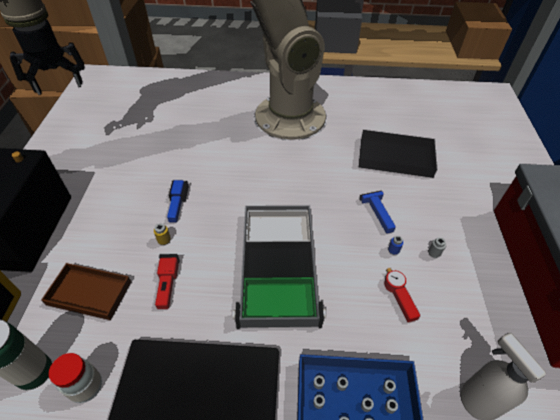

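The top view shows the gauge with its dial at about (198,150) and the torch at (352,147). The brush is at (365,215) and the squeegee at (204,220). The yellow socket is at (364,179), blue at (195,184) and bare at (166,185). The bin is centred near (278,165), with green far, black in the middle and white near the robot.

```bash
cat > h.py <<'E'
from cell import readout, vision, r
import numpy as np, cv2
from scipy.spatial.transform import Rotation as R
def px2w(uv,cam,z):
    c=vision.calibration(cam); T=np.array(c["T"])
    p=cv2.undistortPoints(np.float64(uv).reshape(-1,1,2),np.array(c["intrinsics"]),np.array(c["dist_coeffs"])).reshape(-1,2)
    d=np.c_[p,np.ones(len(p))]@T[:3,:3].T
    return T[:3,3]+d*((z-T[2,3])/d[:,2])[:,None]
def look(q,cam,z,mask=True):
    "pinpoint results at z=0 and mask centroid/axis at height z"
    for o in vision.pinpoint(q,cam)[:3]:
        print(q,cam,"pt",round(o["p"],2),np.round(o["centre"]),np.round(px2w(o["centre"][::-1],cam,0)[0],4))
    if mask:
        for o in vision.outline_of(q,cam)[:3]:
            v,u=np.nonzero(o["region"]); w=px2w(np.c_[u,v],cam,z)[:,:2].astype(np.float32)
            (c,s,a)=cv2.minAreaRect(w); m=w.mean(0); ev,V=np.linalg.eigh(np.cov((w-m).T))
            print("  mask",round(o["p"],2),np.round(o["bbox"]),"mean",m.round(4),"rectc",np.round(c,4),np.round(s,3),"axis",round(float(np.degrees(np.arctan2(V[1,1],V[0,1]))),1))
def go(p,yaw):
    "shift in tool axes and turn to reach TCP p pointing down with yaw"
    s=readout.get_state(); A=R.from_euler("xyz",s["ee_rot"]); B=R.from_euler("xyz",[np.pi,0,yaw])
    print("d",(A.inv().apply(np.array(p)-s["position"])).round(4),"rv",(A.inv()*B).as_rotvec().round(4),"yaw now",round(float(s["ee_rot"][2]),4),"t",round(s["time"],2))
E
python3 - <<'E'
from h import *
for cam in("top","scene"):
    vision.camera(cam)
    for q,z in(("gauge",.012),("brush",.013),("socket_yellow",.025),("socket_blue",.025),("insert_green",.029),("insert_black",.029),("insert_white",.029)): look(q,cam,z)
E
```

```text
gauge top pt 0.76 [150. 198.] [0.6496 0.2742 0.    ]
  mask 0.73 [189. 130. 207. 168.] mean [0.6438 0.2742] rectc [0.6454 0.2785] [0.133 0.045] axis -161.1
brush top pt 0.86 [213. 368.] [ 0.4135 -0.3014  0.    ]
  mask 0.85 [361. 196. 375. 234.] mean [ 0.4004 -0.2856] rectc [ 0.4088 -0.287 ] [0.043 0.129] axis -177.8
socket_yellow top pt 0.49 [180. 361.] [ 0.5273 -0.2872  0.    ]
socket_yellow top pt 0.31 [140. 280.] [ 0.6787 -0.0122  0.    ]
  mask 0.43 [358. 176. 371. 185.] mean [ 0.5285 -0.292 ] rectc [ 0.5286 -0.2924] [0.034 0.041] axis 149.1
socket_blue top pt 0.65 [189. 197.] [0.5099 0.2743 0.    ]
  mask 0.43 [189. 182. 200. 188.] mean [0.5199 0.2763] rectc [0.5198 0.2772] [0.032 0.03 ] axis -144.3
insert_green top pt 0.78 [141. 274.] [0.6777 0.0077 0.    ]
  mask 0.88 [255. 121. 296. 154.] mean [0.6805 0.0044] rectc [0.682  0.0043] [0.104 0.156] axis 94.7
  mask 0.69 [193. 202. 218. 245.] mean [0.3862 0.2457] rectc [0.3999 0.2407] [0.132 0.058] axis -163.3
insert_black top pt 0.7 [287. 181.] [0.1825 0.3214 0.    ]
insert_black top pt 0.7 [138. 399.] [ 0.6777 -0.4275  0.    ]

[... 1841 characters left out ...]
] [0.129 0.052] axis -164.7
insert_black scene pt 0.92 [263. 278.] [ 0.5759 -0.0037  0.    ]
insert_black scene pt 0.85 [164. 398.] [0.2054 0.3298 0.    ]
insert_black scene pt 0.81 [292.  86.] [ 0.6812 -0.4312  0.    ]
  mask 0.98 [361. 132. 436. 182.] mean [0.1917 0.327 ] rectc [0.186  0.3266] [0.221 0.179] axis 85.9
  mask 0.82 [245. 244. 311. 281.] mean [ 0.5842 -0.0036] rectc [ 0.5836 -0.0035] [0.1   0.154] axis 95.0
  mask 0.79 [ 43. 264. 130. 318.] mean [ 0.6925 -0.4164] rectc [ 0.6906 -0.4172] [0.168 0.108] axis 79.0
insert_white scene pt 0.78 [231. 275.] [ 0.4786 -0.018   0.    ]
  mask 0.64 [245. 211. 313. 243.] mean [ 0.485  -0.0104] rectc [ 0.4838 -0.01  ] [0.095 0.156] axis 93.6
```

```bash
python3 - <<'E'
from h import *
go([.6535,.279,.12],.305)
go([.6535,.279,.004],.305)
E
```

```text
d [ 0.7103 -0.6063  0.1114] rv [-1.000e-04 -0.000e+00  1.248e-01] yaw now 0.4298 t 1.6
d [ 0.7103 -0.6063  0.2274] rv [-1.000e-04 -0.000e+00  1.248e-01] yaw now 0.4298 t 1.6
```

Careful with the scale: turns go in shares of 90 degrees. That gives: 0.05 rad is 0.0318.

```bash
python3 -m inch '{"rows":[[0.038,-0.0325,0,0,0,0],[0.076,-0.065,0,0,0,0],[0.114,-0.0975,0,0,0,0],[0.152,-0.13,0,0,0,0],[0.19,-0.1625,0,0,0,0],[0.228,-0.195,0,0,0,0],[0.266,-0.2275,0,0,0,0],[0.304,-0.26,0,0,0,0]]}' 1.0
python3 -m inch '{"rows":[[0.038,-0.0325,0,0,0,0],[0.076,-0.065,0,0,0,0],[0.114,-0.0975,0,0,0,0.0127],[0.152,-0.13,0,0,0,0.0318],[0.19,-0.1625,0,0,0,0.0509],[0.228,-0.195,0,0,0,0.0637],[0.266,-0.2275,0,0,0,0.0796],[0.304,-0.26,0,0,0,0.0796]]}'
python3 - <<'E'
from h import *
go([.6535,.279,.12],.305)
E
```

```text
time: 2.4
position: [0.4289, -0.2032, 0.2317]
ee_rot: [3.141, -0.001, 0.43]
force: [0.8, 0.0, 0.2]
grip_width: 1.001
grip_force: 0.0
time: 3.2
position: [0.5972, 0.1595, 0.2315]
ee_rot: [3.141, -0.001, 0.303]
force: [0.6, -0.9, 1.1]
grip_width: 1.0
grip_force: 0.0
d [ 0.0893 -0.0972  0.1115] rv [ 0.0002 -0.0005 -0.002 ] yaw now 0.303 t 3.2
```

```bash
python3 -m inch '{"rows":[[0.03,-0.033,0.03,0,0,0],[0.06,-0.066,0.06,0,0,0],[0.089,-0.097,0.09,0,0,0],[0.089,-0.097,0.11,0,0,0],[0.089,-0.097,0.11,0,0,0]]}'
python3 - <<'E'
from h import *
im=vision.camera("scene"); cv2.imwrite("pics/s1.png",cv2.resize(im[180:360,300:500],None,fx=3,fy=3)[:,:,::-1])
look("gauge","scene",.012)
go([.6535,.279,.004],.305)
E
```

```text
time: 3.7
position: [0.6495, 0.2785, 0.1157]
ee_rot: [-3.141, 0.008, 0.308]
force: [-1.1, -0.5, -1.0]
grip_width: 1.0
grip_force: 0.0
gauge scene pt 0.83 [294. 398.] [0.6407 0.275  0.    ]
  mask 0.94 [382. 265. 421. 321.] mean [0.6487 0.2773] rectc [0.6463 0.2732] [0.137 0.056] axis -162.4
d [ 0.0011 -0.0027  0.1189] rv [ 0.0005 -0.0016 -0.0016] yaw now 0.3034 t 3.85
```

View pics/s1.png

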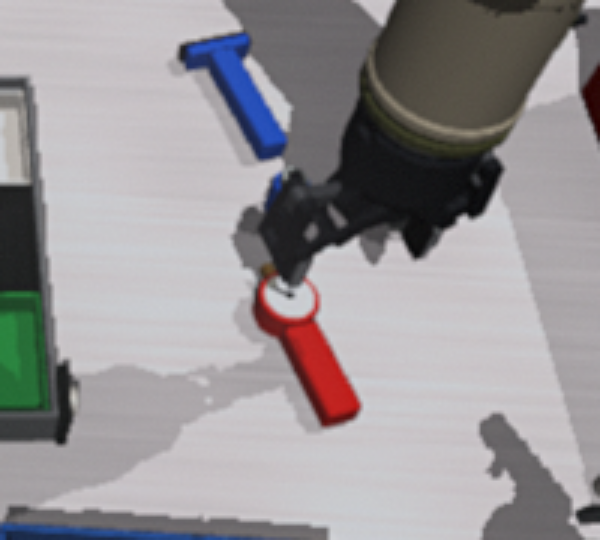

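The crop shows the open gripper above the gauge: dial at about (396,279) and tail end at about (414,318) in the full image. The gripper is still 12 cm up, so it appears displaced from the gauge.

```bash
python3 - <<'E'
from h import *
print(px2w([[396,279]],"scene",.028)[0], px2w([[414,318]],"scene",.024)[0],px2w([[199,158]],"top",.028)[0])
c=vision.calibration("scene")
E
python3 -m inch '{"rows":[[0,-0.003,0.04,0,0,0],[0,-0.003,0.08,0,0,0],[0,-0.003,0.1,0,0,0],[0,-0.003,0.118,0,0,0],[0,-0.003,0.118,0,0,0]]}'
```

```text
[0.61837726 0.26598071 0.028     ] [0.70928531 0.29328951 0.024     ] [0.61163253 0.26310998 0.028     ]
time: 4.35
position: [0.6512, 0.2783, 0.0025]
ee_rot: [3.141, 0.001, 0.303]
force: [-0.6, -1.0, -0.3]
grip_width: 1.0
grip_force: 0.0
```

```bash
python3 -m inch '{"rows":[[0.001,0,-0.001,0,0,0],[0.002,0,-0.002,0,0,0],[0.002,0,-0.002,0,0,0],[0.002,0,-0.002,0,0,0],[0.002,0,-0.002,0,0,0],[0.002,0,-0.002,0,0,0]]}' 0.0
python3 -m inch '{"rows":[[0,0,0,0,0,0],[0,0,-0.03,0,0,0],[0,0,-0.06,0,0,0],[0,0,-0.1,0,0,0],[0,0,-0.1,0,0,0]]}'
python3 - <<'E'
from h import *
a=np.radians(94.2); g=np.array([.681,.0042])-.006*np.array([np.cos(a-np.pi),np.sin(a-np.pi)])
print(g); go([*g,.1],a)
E
```

```text
time: 4.95
position: [0.6542, 0.2811, 0.007]
ee_rot: [-3.141, -0.003, 0.305]
force: [-0.5, -0.6, 6.1]
grip_width: 0.314
grip_force: 61.7
time: 5.45
position: [0.656, 0.2826, 0.1126]
ee_rot: [-3.14, -0.01, 0.305]
force: [0.8, -0.0, -0.6]
grip_width: 0.313
grip_force: 60.8
[0.68056057 0.01018389]
d [-0.0584  0.2672  0.0115] rv [ 0.0052 -0.0098 -1.3395] yaw now 0.3046 t 5.45
```

Scaled: -1.2 rad is -0.7639.

```bash
python3 -m inch '{"rows":[[-0.008,0.035,0,0,0,-0.0955],[-0.016,0.07,0,0,0,-0.191],[-0.024,0.105,0,0,0,-0.2865],[-0.03,0.14,0,0,0,-0.382],[-0.038,0.175,0,0,0,-0.4775],[-0.046,0.21,0,0,0,-0.573],[-0.052,0.24,0,0,0,-0.6685],[-0.058,0.265,0,0,0,-0.7639]]}'
python3 -m inch '{"rows":[[0,0,0,0,0,-0.0891],[0,0,0,0,0,-0.0891],[0,0,0,0,0,-0.0891]]}'
python3 - <<'E'
from h import *
im=vision.camera("scene"); cv2.imwrite("pics/s2.png",cv2.resize(im[190:350,200:400],None,fx=3,fy=3)[:,:,::-1])
a=np.radians(94.2); go([.6804,.0122,.0145],a)
E
```

```text
time: 6.25
position: [0.6774, 0.0077, 0.1048]
ee_rot: [-3.141, 0.001, 1.509]
force: [-0.1, -0.7, -1.6]
grip_width: 0.315
grip_force: 60.6
time: 6.55
position: [0.6771, 0.0114, 0.1051]
ee_rot: [-3.141, -0.001, 1.642]
force: [-0.6, 1.0, -1.2]
grip_width: 0.307
grip_force: 60.7
d [0.0001 0.0033 0.0907] rv [-0.0002 -0.0009 -0.0015] yaw now 1.6426 t 6.6
```

View pics/s2.png

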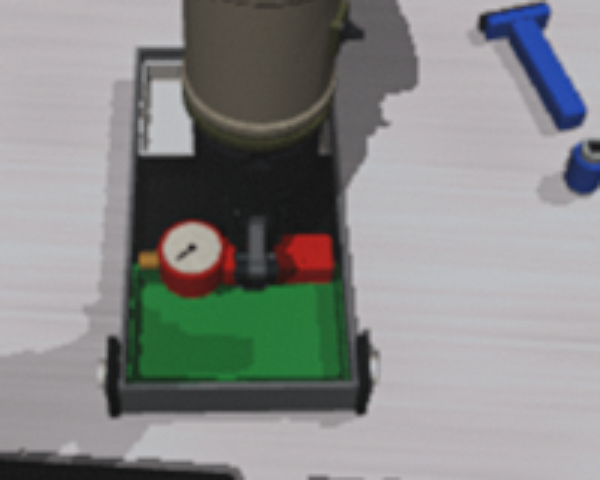

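The gauge hangs level over the bin, with its nozzle at about (246,277) and its tail end at about (311,276). I'll check its centring numerically, then lower it.

```bash
python3 - <<'E'
from h import *
print(px2w([[246,277],[311,276]],"scene",.11))
E
python3 -m inch '{"rows":[[0,0.001,0.03,0,0,0],[0,0.002,0.06,0,0,0],[0,0.003,0.075,0,0,0],[0,0.003,0.083,0,0,0],[0,0.003,0.088,0,0,0],[0,0.003,0.088,0,0,0]]}'
```

```text
[[ 0.68326238 -0.06354242  0.11      ]
 [ 0.67250373  0.06804137  0.11      ]]
time: 7.2
position: [0.6807, 0.011, 0.0177]
ee_rot: [3.141, -0.0, 1.645]
force: [0.7, 0.4, -1.5]
grip_width: 0.314
grip_force: 60.7
```

```bash
python3 -m inch '{"rows":[[0,0,0.002,0,0,0],[0,0,0.003,0,0,0],[0,0,0.003,0,0,0]]}'
```

```text
time: 7.5
position: [0.6807, 0.0106, 0.0149]
ee_rot: [3.141, 0.0, 1.645]
force: [-0.1, -0.3, -0.6]
grip_width: 0.309
grip_force: 60.7
```

```bash
python3 -m inch '{"rows":[[0,0,0.001,0,0,0],[0,0,0.002,0,0,0],[0,0,0.002,0,0,0]]}'
```

```text
time: 7.8
position: [0.6808, 0.0106, 0.014]
ee_rot: [3.141, 0.0, 1.645]
force: [-3.6, -1.7, 8.1]
grip_width: 0.309
grip_force: 62.0
```

```bash
python3 -m inch '{"rows":[[0,0,0,0,0,0],[0,0,0,0,0,0],[0,0,0,0,0,0],[0,0,-0.03,0,0,0],[0,0,-0.07,0,0,0],[0,0,-0.11,0,0,0],[0,0,-0.11,0,0,0]]}' 0.52
python3 - <<'E'
from h import *
go([.527,-.292,.125],np.radians(94))
go([.527,-.292,.125],np.radians(45))
E
```

```text
time: 8.5
position: [0.6837, 0.0117, 0.1293]
ee_rot: [3.131, -0.0, 1.645]
force: [0.7, 0.6, 0.9]
grip_width: 0.515
grip_force: 0.0
d [-0.2913 -0.1787  0.0024] rv [ 0.0102 -0.0005  0.004 ] yaw now 1.6447 t 8.5
d [-0.2913 -0.1787  0.0024] rv [ 0.0094 -0.0048  0.8592] yaw now 1.6447 t 8.5
```

Scaled: 1.2 rad is 0.7639.

```bash
python3 -m inch '{"rows":[[-0.036,-0.022,0,0,0,0.0955],[-0.073,-0.045,0,0,0,0.191],[-0.11,-0.067,0,0,0,0.2865],[-0.146,-0.09,0,0,0,0.382],[-0.182,-0.112,0,0,0,0.4775],[-0.218,-0.134,0,0,0,0.573],[-0.255,-0.156,0,0,0,0.6685],[-0.29,-0.178,0,0,0,0.7639]]}' 0.7
python3 -m inch '{"rows":[[0,0,0,0,0,0],[0,0,0,0,0,0]]}'
python3 - <<'E'
from h import *
for cam in("scene","top"):
    im=vision.camera(cam)
    look("socket_yellow",cam,.025); 
    if cam=="top":cv2.imwrite("pics/t3.png",cv2.resize(im[100:260,180:400],None,fx=3.5,fy=3.5)[:,:,::-1])
go([.527,-.292,.010],.44)
E
```

```text
time: 9.3
position: [0.5232, -0.2934, 0.122]
ee_rot: [3.142, 0.0, 0.438]
force: [1.0, 0.1, 0.8]
grip_width: 0.701
grip_force: 0.0
time: 9.5
position: [0.5235, -0.293, 0.1219]
ee_rot: [-3.141, 0.001, 0.443]
force: [0.6, 0.5, -0.2]
grip_width: 0.697
grip_force: 0.0
socket_yellow scene pt 0.82 [239. 163.] [ 0.5216 -0.2948  0.    ]
socket_yellow top pt 0.6 [181. 364.] [ 0.5242 -0.2952  0.    ]
  mask 0.46 [358. 176. 367. 183.] mean [ 0.5244 -0.2896] rectc [ 0.5255 -0.2916] [0.024 0.04 ] axis 142.6
d [0.001  0.0024 0.1122] rv [-0.0004 -0.0004  0.0075] yaw now 0.4475 t 9.8
```

View pics/t3.png

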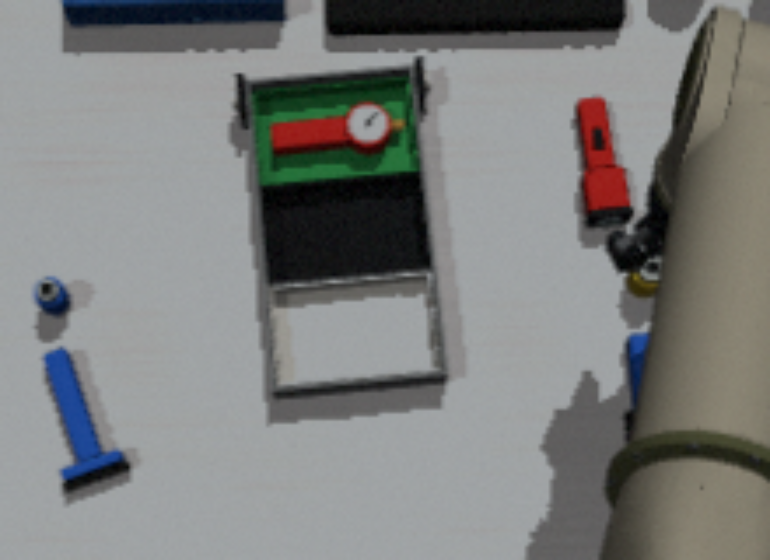

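The gauge lies in the green insert, dial up at about crop (368,125). The gripper is over the yellow socket at crop (650,275), clear of the torch.

```bash
python3 -m inch '{"rows":[[0.001,0.001,0.04,0,0,0],[0.001,0.001,0.075,0,0,0],[0.001,0.001,0.1,0,0,0],[0.001,0.001,0.11,0,0,0],[0.001,0.001,0.11,0,0,0]]}'
python3 -m inch '{"rows":[[0,0,0,0,0,0],[0,0,0,0,0,0],[0,0,0,0,0,0],[0,0,0,0,0,0],[0,0,0,0,0,0]]}' 0.0
python3 -m inch '{"rows":[[0,0,-0.03,0,0,0],[0,0,-0.06,0,0,0],[0,0,-0.1,0,0,0],[0,0,-0.11,0,0,0],[0,0,-0.11,0,0,0]]}'
python3 - <<'E'
from h import *
a=np.radians(94.2); v=np.array([np.cos(a),np.sin(a)]); b=np.array([.5815,-.0037])
print(b-.04*v,b+.04*v)
go([*(b-.04*v),.12],a)
E
```

```text
time: 10.3
position: [0.5251, -0.2912, 0.0111]
ee_rot: [-3.139, 0.001, 0.446]
force: [-0.3, 0.5, -0.1]
grip_width: 0.699
grip_force: 0.0
time: 10.8
position: [0.5272, -0.2927, 0.0144]
ee_rot: [3.139, -0.002, 0.445]
force: [-0.5, 0.0, 7.5]
grip_width: 0.382
grip_force: 59.7
time: 11.3
position: [0.5269, -0.2928, 0.1248]
ee_rot: [3.138, -0.002, 0.445]
force: [-0.2, 0.3, -1.3]
grip_width: 0.379
grip_force: 60.1
[ 0.58442953 -0.04359258] [0.57857047 0.03619258]
d [ 0.1591 -0.2002  0.0044] rv [ 4.8000e-03  2.0000e-04 -1.1993e+00] yaw now 0.4448 t 11.3
```

Scaled: -1.2 rad is -0.7639.

```bash
python3 -m inch '{"rows":[[0.02,-0.025,0,0,0,-0.0955],[0.04,-0.05,0,0,0,-0.191],[0.06,-0.075,0,0,0,-0.2865],[0.08,-0.1,0,0,0,-0.382],[0.1,-0.125,0,0,0,-0.4775],[0.12,-0.15,0,0,0,-0.573],[0.14,-0.175,0,0,0,-0.6685],[0.159,-0.2,0,0,0,-0.7639]]}'
python3 -m inch '{"rows":[[0,0,0.03,0,0,0],[0,0,0.06,0,0,0],[0,0,0.06,0,0,0]]}'
python3 - <<'E'
from h import *
im=vision.camera("scene"); cv2.imwrite("pics/s4.png",cv2.resize(im[190:350,200:400],None,fx=3,fy=3)[:,:,::-1])
go([.5844,-.0436,.0225],np.radians(94.2))
E
```

```text
time: 12.1
position: [0.5822, -0.0421, 0.1203]
ee_rot: [-3.139, -0.001, 1.651]
force: [-0.3, 0.6, -1.3]
grip_width: 0.385
grip_force: 60.0
time: 12.4
position: [0.5789, -0.0433, 0.0565]
ee_rot: [-3.132, -0.002, 1.646]
force: [-0.8, -0.0, -2.1]
grip_width: 0.377
grip_force: 60.1
d [-0.0006  0.0041  0.0367] rv [-0.0065 -0.0014  0.001 ] yaw now 1.6451 t 12.45
```

View pics/s4.png

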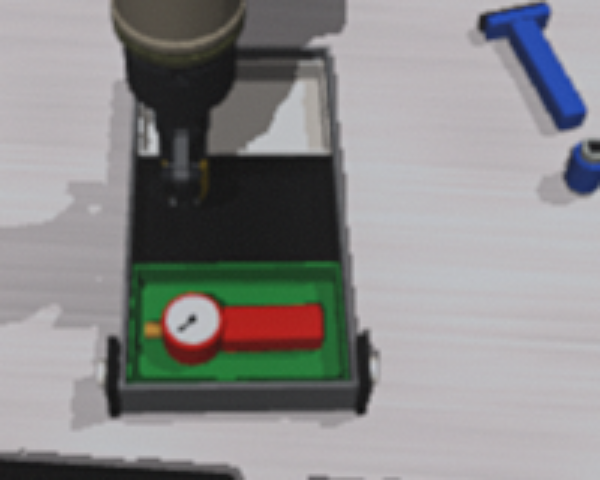

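The gauge sits inside the green insert (dial at crop (192,320)). The yellow socket is above the right half of the black insert (crop (190,185)). Next I lower it.

```bash
python3 -m inch '{"rows":[[0,0.002,0.015,0,0,0],[0,0.003,0.027,0,0,0],[0,0.003,0.032,0,0,0],[0,0.003,0.032,0,0,0],[0,0.003,0.032,0,0,0]]}'
```

```text
time: 12.95
position: [0.5864, -0.043, 0.0306]
ee_rot: [3.141, -0.0, 1.645]
force: [0.8, -0.0, -2.3]
grip_width: 0.382
grip_force: 60.2
```

```bash
python3 -m inch '{"rows":[[0,0,0.004,0,0,0],[0,0,0.007,0,0,0],[0,0,0.007,0,0,0],[0,0,0.008,0,0,0],[0,0,0.008,0,0,0]]}'
```

```text
time: 13.45
position: [0.5861, -0.043, 0.0223]
ee_rot: [-3.142, -0.0, 1.645]
force: [0.4, -0.7, -2.7]
grip_width: 0.382
grip_force: 60.2
```

```bash
python3 -m inch '{"rows":[[0,0,0.001,0,0,0],[0,0,0.002,0,0,0],[0,0,0.002,0,0,0]]}'
```

```text
time: 13.75
position: [0.5864, -0.043, 0.0214]
ee_rot: [3.141, 0.001, 1.645]
force: [-5.8, -1.7, 8.6]
grip_width: 0.379
grip_force: 61.5
```

```bash
python3 -m inch '{"rows":[[0,0,0,0,0,0],[0,0,0,0,0,0],[0,0,0,0,0,0],[0,0,-0.03,0,0,0],[0,0,-0.07,0,0,0],[0,0,-0.11,0,0,0],[0,0,-0.11,0,0,0]]}' 0.55
python3 - <<'E'
from h import *
go([.521,.2775,.12],np.radians(94.2))
E
```

```text
time: 14.45
position: [0.5896, -0.0423, 0.1363]
ee_rot: [3.132, 0.001, 1.645]
force: [-0.1, -0.2, -0.3]
grip_width: 0.547
grip_force: 0.0
d [ 0.3241 -0.0448  0.0155] rv [0.0094 0.0012 0.0009] yaw now 1.645 t 14.45
```

Scaled: -1.15 rad is -0.7321.

```bash
python3 -m inch '{"rows":[[0.04,-0.006,0,0,0,-0.0955],[0.08,-0.012,0,0,0,-0.191],[0.12,-0.018,0,0,0,-0.2865],[0.16,-0.024,0,0,0,-0.382],[0.2,-0.03,0,0,0,-0.4775],[0.24,-0.036,0,0,0,-0.573],[0.28,-0.042,0.01,0,0,-0.6685],[0.324,-0.045,0.015,0,0,-0.7321]]}' 0.65
python3 -m inch '{"rows":[[0,0,0,0,0,0],[0,0,0,0,0,0]]}'
python3 - <<'E'
from h import *
for cam in("scene","top"):
    im=vision.camera(cam); look("socket_blue",cam,.022)
    if cam=="scene":cv2.imwrite("pics/s5.png",cv2.resize(im[180:320,230:450],None,fx=3.5,fy=3.5)[:,:,::-1])
print(px2w([[390,230]],"scene",.015))
go([.521,.2775,.009],np.radians(160))
E
```

```text
time: 15.25
position: [0.5169, 0.2773, 0.1144]
ee_rot: [-3.141, 0.0, 2.799]
force: [0.2, -0.5, -0.2]
grip_width: 0.651
grip_force: 0.0
time: 15.45
position: [0.5163, 0.2783, 0.1148]
ee_rot: [3.141, -0.001, 2.798]
force: [0.3, -0.3, -0.1]
grip_width: 0.656
grip_force: 0.0
socket_blue scene pt 0.73 [253. 392.] [0.5267 0.2744 0.    ]
  mask 0.68 [390. 240. 402. 256.] mean [0.5203 0.2795] rectc [0.5198 0.2796] [0.03  0.062] axis 156.9
socket_blue top pt 0.49 [189. 194.] [0.5101 0.2842 0.    ]
[[0.46817004 0.27313584 0.015     ]]
d [-0.0019  0.0031  0.1064] rv [-0.0003  0.0006 -0.0003] yaw now 2.7922 t 15.75
```

View pics/s5.png

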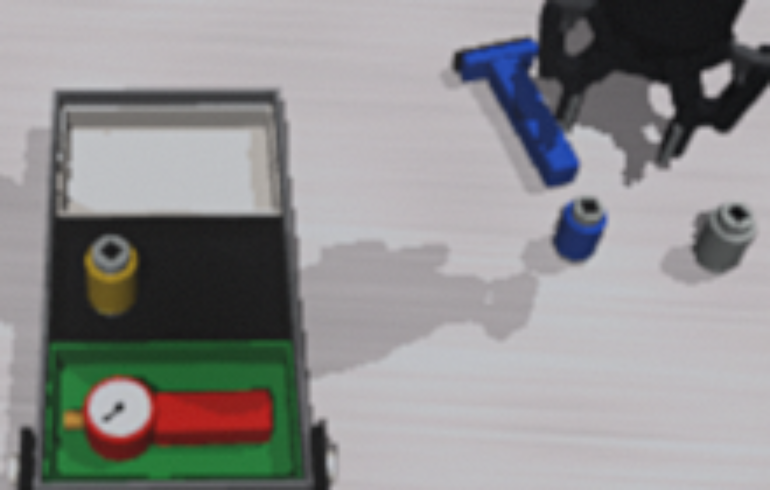

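The yellow socket stands upright in the black insert at crop (110,275). The blue socket is at crop (580,230), with the squeegee end and the bare socket clear of the fingers.

```bash
python3 -m inch '{"rows":[[-0.002,0.002,0.04,0,0,0],[-0.002,0.002,0.075,0,0,0],[-0.002,0.002,0.095,0,0,0],[-0.002,0.002,0.105,0,0,0],[-0.002,0.002,0.105,0,0,0]]}'
python3 -m inch '{"rows":[[0,0,0,0,0,0],[0,0,0,0,0,0],[0,0,0,0,0,0],[0,0,0,0,0,0],[0,0,0,0,0,0]]}' 0.0
python3 -m inch '{"rows":[[0,0,-0.03,0,0,0],[0,0,-0.06,0,0,0],[0,0,-0.1,0,0,0],[0,0,-0.115,0,0,0],[0,0,-0.115,0,0,0]]}'
python3 - <<'E'
from h import *
go([.5786,.0362,.12],np.radians(94.2))
E
```

```text
time: 16.25
position: [0.5196, 0.2771, 0.0094]
ee_rot: [-3.14, -0.001, 2.794]
force: [0.7, -0.3, 0.1]
grip_width: 0.649
grip_force: 0.0
time: 16.75
position: [0.5209, 0.2785, 0.0121]
ee_rot: [3.14, 0.002, 2.795]
force: [-0.4, -1.0, 6.8]
grip_width: 0.335
grip_force: 59.0
time: 17.25
position: [0.5211, 0.279, 0.1282]
ee_rot: [3.138, 0.004, 2.795]
force: [0.5, 0.6, -1.7]
grip_width: 0.33
grip_force: 59.4
d [-0.1366 -0.2089  0.0079] rv [0.0052 0.0012 1.1507] yaw now 2.7948 t 17.25
```

Scaled: 1.15 rad is 0.7321.

```bash
python3 -m inch '{"rows":[[-0.017,-0.026,0,0,0,0.0955],[-0.034,-0.052,0,0,0,0.191],[-0.051,-0.078,0,0,0,0.2865],[-0.068,-0.104,0,0,0,0.382],[-0.085,-0.13,0,0,0,0.4775],[-0.102,-0.156,0,0,0,0.573],[-0.119,-0.182,0,0,0,0.6685],[-0.136,-0.209,0,0,0,0.7321]]}'
python3 -m inch '{"rows":[[0,0,0.03,0,0,0],[0,0,0.06,0,0,0],[0,0,0.06,0,0,0],[0,0,0.06,0,0,0]]}'
python3 - <<'E'
from h import *
go([.5786,.0362,.0195],np.radians(94.2))
E
```

```text
time: 18.05
position: [0.576, 0.0335, 0.1235]
ee_rot: [-3.139, 0.0, 1.639]
force: [0.9, 0.0, -0.9]
grip_width: 0.332
grip_force: 59.3
time: 18.45
position: [0.5758, 0.0353, 0.0645]
ee_rot: [-3.139, -0.001, 1.645]
force: [-0.6, 0.2, -0.7]
grip_width: 0.333
grip_force: 59.5
d [0.0006 0.003  0.045 ] rv [-0.0026 -0.0005  0.0013] yaw now 1.6454 t 18.45
```

```bash
python3 -m inch '{"rows":[[0,0.002,0.02,0,0,0],[0,0.003,0.035,0,0,0],[0,0.003,0.042,0,0,0],[0,0.003,0.042,0,0,0],[0,0.003,0.042,0,0,0]]}'
python3 -m inch '{"rows":[[0,0,0.001,0,0,0],[0,0,0.002,0,0,0],[0,0,0.002,0,0,0]]}'
```

```text
time: 18.95
position: [0.5801, 0.0356, 0.0239]
ee_rot: [3.141, -0.0, 1.645]
force: [-0.1, -0.4, -0.6]
grip_width: 0.332
grip_force: 59.5
time: 19.25
position: [0.5799, 0.0354, 0.0216]
ee_rot: [3.141, 0.0, 1.645]
force: [0.2, 0.2, -1.7]
grip_width: 0.329
grip_force: 59.5
```

```bash
python3 -m inch '{"rows":[[0,0,0.001,0,0,0],[0,0,0.002,0,0,0],[0,0,0.002,0,0,0]]}'
```

```text
time: 19.55
position: [0.5797, 0.0354, 0.0193]
ee_rot: [-3.142, -0.0, 1.645]
force: [-0.3, -1.0, -1.9]
grip_width: 0.333
grip_force: 59.6
```

```bash
python3 -m inch '{"rows":[[0,0,0.001,0,0,0],[0,0,0.001,0,0,0],[0,0,0.001,0,0,0]]}'
```

```text
time: 19.85
position: [0.5798, 0.0355, 0.0191]
ee_rot: [3.141, 0.0, 1.645]
force: [-4.1, -1.5, 7.8]
grip_width: 0.335
grip_force: 60.6
```

```bash
python3 -m inch '{"rows":[[0,0,0,0,0,0],[0,0,0,0,0,0],[0,0,0,0,0,0],[0,0,-0.03,0,0,0],[0,0,-0.07,0,0,0],[0,0,-0.11,0,0,0],[0,0,-0.12,0,0,0]]}' 0.52
python3 - <<'E'
from h import *
im=vision.camera("scene"); cv2.imwrite("pics/s6.png",cv2.resize(im[160:330,140:340],None,fx=3.5,fy=3.5)[:,:,::-1])
look("brush","scene",.018)
go([.415,-.286,.13],np.radians(2.5))
E
```

```text
time: 20.55
position: [0.5821, 0.0363, 0.1431]
ee_rot: [3.135, -0.0, 1.645]
force: [0.4, 0.5, 0.1]
grip_width: 0.52
grip_force: 0.0
brush scene pt 0.79 [204. 177.] [ 0.4076 -0.2862  0.    ]
brush scene pt 0.65 [304. 276.] [ 0.6834 -0.0018  0.    ]
d [-0.3082 -0.1882  0.0083] rv [ 9.000e-04 -4.000e-04  1.601e+00] yaw now 1.6446 t 20.7
```

View pics/s6.png

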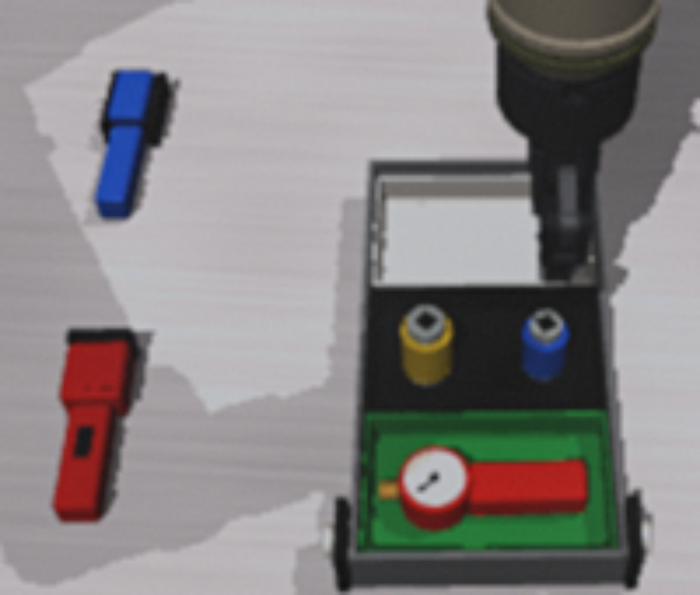

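Both sockets stand upright in the black insert (crop (427,345) and (545,345)). The brush has its tail at crop (115,205) and its head end at (133,72).

Scaled: 1.2 rad is 0.7639.

```bash
python3 -m inch '{"rows":[[-0.035,-0.021,0,0,0,0.0955],[-0.07,-0.042,0,0,0,0.191],[-0.105,-0.063,0,0,0,0.2865],[-0.14,-0.084,0,0,0,0.382],[-0.175,-0.105,0,0,0,0.4775],[-0.21,-0.126,0,0,0,0.573],[-0.245,-0.147,0,0,0,0.6685],[-0.28,-0.168,0,0,0,0.7639]]}' 0.75
python3 -m inch '{"rows":[[-0.015,0.024,0,0,0,0.0955],[-0.015,0.024,0,0,0,0.191],[-0.015,0.024,0,0,0,0.2546],[-0.015,0.024,0,0,0,0.2546]]}'
python3 - <<'E'
from h import *
im=vision.camera("scene");look("brush","scene",.018)
print(px2w([[172.9,219]],"scene",.02),px2w([[172.9,218.6]],"scene",.026),px2w([[178,180.6]],"scene",.036),px2w([[175.4,195.7]],"scene",.03))
print(px2w([[362,196.5]],"top",.026))
cv2.imwrite("pics/s7.png",cv2.resize(im[150:260,110:250],None,fx=5,fy=5)[:,:,::-1])
go([.415,-.286,.13],np.radians(2.5))
E
```

```text
time: 21.5
position: [0.4306, -0.2573, 0.1362]
ee_rot: [-3.139, 0.002, 0.438]
force: [1.4, -0.6, -0.6]
grip_width: 0.748
grip_force: 0.0
time: 21.9
position: [0.4284, -0.2841, 0.1361]
ee_rot: [-3.139, 0.003, 0.042]
force: [-0.2, 0.2, -0.0]
grip_width: 0.753
grip_force: 0.0
  mask 0.59 [167. 179. 189. 225.] mean [ 0.4034 -0.2823] rectc [ 0.4072 -0.2805] [0.149 0.048] axis -176.4
  mask 0.23 [245. 211. 313. 241.] mean [ 0.4779 -0.0108] rectc [ 0.4768 -0.0109] [0.099 0.162] axis 92.7
[[ 0.47342077 -0.27807943  0.02      ]] [[ 0.47684846 -0.27614975  0.026     ]] [[ 0.35325351 -0.28867311  0.036     ]] [[ 0.40286556 -0.28570467  0.03      ]]
[[ 0.46504079 -0.28089563  0.026     ]]
d [-0.0143  0.0014  0.0072] rv [-0.0012  0.0015  0.0046] yaw now 0.0482 t 22.05
```

View pics/s7.png

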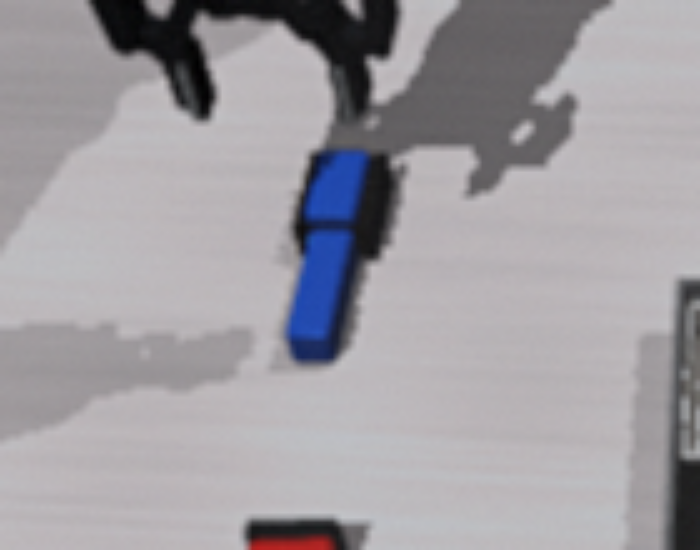

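The brush handle spans crop y 230–360 and its head y 150–225, and it points almost along x. The gripper is above it, aligned.

Scaled: -0.02 rad is -0.0127.

```bash
python3 -m inch '{"rows":[[-0.01,-0.001,0.04,0,0,-0.0127],[-0.01,-0.001,0.08,0,0,-0.0127],[-0.01,-0.001,0.11,0,0,-0.0127],[-0.01,-0.001,0.125,0,0,-0.0127],[-0.01,-0.001,0.125,0,0,-0.0127]]}'
python3 - <<'E'
from h import *
go([.418,-.2835,.008],.07)
E
```

```text
time: 22.55
position: [0.4178, -0.2824, 0.0107]
ee_rot: [-3.138, 0.004, 0.067]
force: [0.0, 0.6, 1.0]
grip_width: 0.748
grip_force: 0.0
d [0.0001 0.0011 0.0027] rv [-0.0036  0.0039 -0.0027] yaw now 0.0673 t 22.55
```

```bash
python3 -m inch '{"rows":[[0,0.001,0.002,0,0,0],[0,0.001,0.002,0,0,0],[0,0.001,0.002,0,0,0],[0,0.001,0.002,0,0,0],[0,0.001,0.002,0,0,0],[0,0.001,0.002,0,0,0]]}' 0.0
python3 -m inch '{"rows":[[0,0,-0.03,0,0,0],[0,0,-0.06,0,0,0],[0,0,-0.1,0,0,0],[0,0,-0.11,0,0,0],[0,0,-0.11,0,0,0]]}'
python3 - <<'E'
from h import *
a=np.radians(94.2); g=np.array([.4825,-.0105])+.009*np.array([np.cos(a),np.sin(a)])
print(g); go([*g,.12],a)
E
```

```text
time: 23.15
position: [0.4206, -0.2855, 0.0127]
ee_rot: [3.14, -0.002, 0.065]
force: [-1.7, 0.9, 7.7]
grip_width: 0.263
grip_force: 59.6
time: 23.65
position: [0.4209, -0.2856, 0.1234]
ee_rot: [3.138, -0.003, 0.065]
force: [-0.9, -0.1, -2.4]
grip_width: 0.264
grip_force: 59.4
[ 0.48184086 -0.00152417]
d [ 0.0793 -0.2795  0.0028] rv [ 0.0049 -0.     -1.5793] yaw now 0.0648 t 23.65
```

Scaled: -1.2 rad is -0.7639.

```bash
python3 -m inch '{"rows":[[0.01,-0.035,0,0,0,-0.0955],[0.02,-0.07,0,0,0,-0.191],[0.03,-0.105,0,0,0,-0.2865],[0.04,-0.14,0,0,0,-0.382],[0.05,-0.175,0,0,0,-0.4775],[0.06,-0.21,0,0,0,-0.573],[0.07,-0.245,0,0,0,-0.6685],[0.079,-0.28,0,0,0,-0.7639]]}'
python3 -m inch '{"rows":[[0,0,0,0,0,-0.0955],[0,0,0,0,0,-0.191],[0,0,0,0,0,-0.2419],[0,0,0,0,0,-0.2419]]}'
python3 - <<'E'
from h import *
im=vision.camera("top"); cv2.imwrite("pics/t8.png",cv2.resize(im[100:240,220:360],None,fx=4,fy=4)[:,:,::-1])
im=vision.camera("scene"); cv2.imwrite("pics/s8.png",cv2.resize(im[150:330,200:360],None,fx=3.3,fy=3.3)[:,:,::-1])
go([.4818,-.0015,.02],np.radians(94.2))
E
```

```text
time: 24.45
position: [0.4795, 0.001, 0.1197]
ee_rot: [-3.139, 0.0, 1.271]
force: [0.3, -0.9, -1.7]
grip_width: 0.263
grip_force: 59.3
time: 24.85
position: [0.4794, -0.0002, 0.1197]
ee_rot: [-3.139, -0.001, 1.646]
force: [0.3, -0.4, -0.9]
grip_width: 0.261
grip_force: 59.3
d [-0.0014  0.0022  0.1002] rv [-0.0017 -0.0008 -0.002 ] yaw now 1.6421 t 24.95
```

View pics/s8.png

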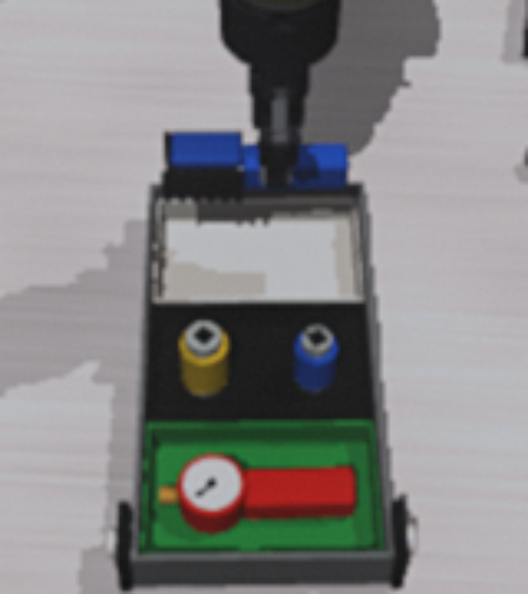

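The brush hangs level, with its head end at about px (250,198) and its tail at (305,200). I'll check the centring, then lower it.

```bash
python3 - <<'E'
from h import *
print(px2w([[250.3,198.5],[305.2,200]],"scene",.132))
E
python3 -m inch '{"rows":[[-0.001,0.001,0.04,0,0,0],[-0.001,0.002,0.07,0,0,0],[-0.001,0.002,0.088,0,0,0],[-0.001,0.002,0.094,0,0,0],[-0.001,0.002,0.094,0,0,0]]}'
```

```text
[[ 0.489843   -0.07402354  0.132     ]
 [ 0.48584362  0.05186449  0.132     ]]
time: 25.45
position: [0.4818, -0.001, 0.0266]
ee_rot: [-3.14, -0.001, 1.644]
force: [0.2, 0.2, -0.5]
grip_width: 0.261
grip_force: 59.3
```

```bash
python3 -m inch '{"rows":[[0,0,0.003,0,0,0],[0,0,0.005,0,0,0],[0,0,0.006,0,0,0],[0,0,0.006,0,0,0]]}'
```

```text
time: 25.85
position: [0.4827, -0.0013, 0.0217]
ee_rot: [3.141, 0.0, 1.644]
force: [-0.3, -0.7, -1.8]
grip_width: 0.261
grip_force: 59.3
```

```bash
python3 -m inch '{"rows":[[0,0,0.001,0,0,0],[0,0,0.001,0,0,0],[0,0,0.001,0,0,0]]}'
```

```text
time: 26.15
position: [0.4825, -0.0012, 0.0204]
ee_rot: [3.142, -0.0, 1.645]
force: [0.2, -0.4, -0.9]
grip_width: 0.264
grip_force: 59.3
```

```bash
python3 -m inch '{"rows":[[0,0,0.001,0,0,0],[0,0,0.001,0,0,0],[0,0,0.001,0,0,0]]}'
```

```text
time: 26.45
position: [0.4826, -0.0011, 0.0197]
ee_rot: [3.141, 0.0, 1.645]
force: [-2.3, -0.4, 4.9]
grip_width: 0.261
grip_force: 60.1
```

Contact, so I release and rise.

```bash
python3 -m inch '{"rows":[[0,0,0,0,0,0],[0,0,0,0,0,0],[0,0,0,0,0,0],[0,0,-0.03,0,0,0],[0,0,-0.07,0,0,0],[0,0,-0.12,0,0,0],[0,0,-0.16,0,0,0],[0,0,-0.2,0,0,0]]}' 0.5
python3 -m inch '{"rows":[[0,0.03,0,0,0,0],[0,0.03,0,0,0,0],[0,0.03,0,0,0,0]]}'
python3 - <<'E'
from h import *
im=vision.camera("scene"); cv2.imwrite("pics/s9.png",cv2.resize(im[150:330,140:460],None,fx=2.4,fy=2.4)[:,:,::-1])
E
```

```text
time: 27.25
position: [0.4823, -0.001, 0.2212]
ee_rot: [3.141, 0.0, 1.645]
force: [0.5, 0.2, -0.2]
grip_width: 0.501
grip_force: 0.0
time: 27.55
position: [0.5123, 0.0013, 0.2188]
ee_rot: [-3.141, -0.001, 1.645]
force: [0.1, 0.4, -0.5]
grip_width: 0.501
grip_force: 0.0
```

View pics/s9.png

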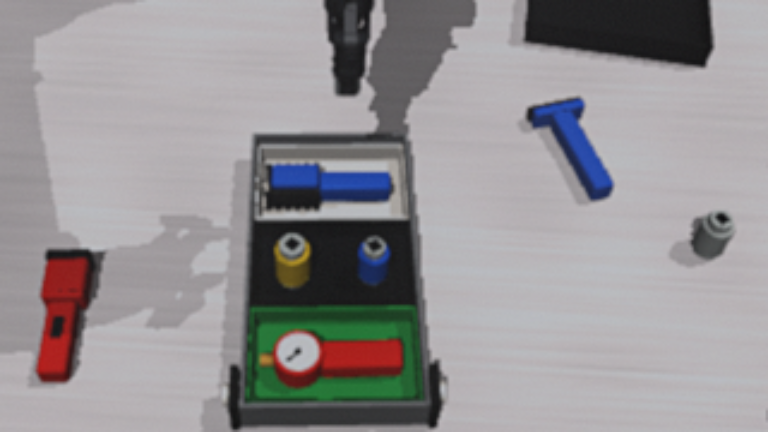

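```bash
python3 - <<'E'
from h import *
print(px2w([[251,228]],"scene",.035),px2w([[303.3,227]],"scene",.028))
print(px2w([[248,222],[310,222]],"scene",.029))
vision.camera("scene"); look("brush","scene",.03); vision.camera("top"); look("brush","top",.03);look("insert_white","top",.029)
E
```

```text
[[ 0.50047628 -0.07536674  0.035     ]] [[0.48332725 0.05340457 0.028     ]]
[[ 0.47747367 -0.08554164  0.029     ]
 [ 0.46705983  0.06989688  0.029     ]]
brush scene pt 0.58 [230. 274.] [ 0.4771 -0.0196  0.    ]
  mask 0.56 [250. 218. 302. 240.] mean [ 0.4927 -0.019 ] rectc [ 0.4904 -0.0133] [0.06  0.128] axis 93.3
brush top pt 0.38 [192. 286.] [ 0.4918 -0.0308  0.    ]
  mask 0.63 [264. 189. 271. 199.] mean [0.4779 0.0381] rectc [0.4784 0.0378] [0.027 0.031] axis -179.9
insert_white top pt 0.78 [196. 280.] [ 0.4783 -0.0098  0.    ]
  mask 0.8 [258. 184. 274. 212.] mean [0.4714 0.0474] rectc [0.477  0.0436] [0.09 0.04] axis -171.5
  mask 0.71 [158. 181. 172. 189.] mean [0.5198 0.374 ] rectc [0.5195 0.3739] [0.042 0.031] axis 47.1
```

The brush's ends are at y = -0.075 and 0.053, about 10 mm from each wall of the insert, so everything is seated. I'm handing in.

```bash
python3 -c "
from cell import r
print(r.close_job())"
```

```text
the job is handed in; nothing more can be done
None
```

I packed the gauge, both sleeved sockets and the brush into their inserts in the order asked and handed the job in at about 28 s; the last picture shows all four seated, with the torch, squeegee and bare socket untouched.

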